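# Dip the gear unit and show the gauge rod level

### The arm

A 6-joint arm with a two-finger parallel gripper is mounted at the origin on a cart in front of the work surface, level with it; the furniture and walls round the work are solid. World frame = base frame: x ahead of the robot, y to its left, z up, the work surface at z = 0. Lengths are in m, angles in rad, forces in N, time in s.
With the tool pointing down it reaches from about 0.25 to 0.775 m from the base axis. Payload 4 kg.
Tool frame: the origin (TCP) lies at the centre of the arm's flange, where the gripper is bolted on; the fingertips stand 199 mm ahead of it and the grasp point (between the pads) lies 180 mm ahead of it (robot.tcp_to_tips is the distance from the TCP to the fingertips, in m); z points along the fingers, y is the line along which they close (so a half turn about z gives the same grasp; the last joint's range is limited). The gripper opens to 94 mm and grips with 3 to 60 N. Pads are 16 mm wide; open, the fingers measure 119 mm over their backs; the gripper's body (75 mm by 177 mm) begins 78 mm behind the grasp point.
Start: joints at [-0.103, 0.087, 1.371, -0, 1.684, -0.103], TCP at [0.55, -0, 0.405] pointing down, gripper open.
Joint ranges: [-3.1, 3.1], [-0.76, 2.03], [0.27, 2.55], [-1.08, 4.22], [0.17, 2.65], [-2.57, 2.57]. Speed limits (rad/s): [2.79, 2.79, 3.14, 3.14, 3.14, 3.14].

### API

Orientations are given as [roll, pitch, yaw] about the fixed x, y, z axes, in that order (R = Rz(yaw) Ry(pitch) Rx(roll)).
In Python, from bench import telemetry, snapshot, ticket, robot gives the robot as it stands.
- The arm moves only by the tool apply_moves, never from a script. Its argument "moves" is a list that holds one entry, the list of rows, each a list of 5 numbers: the shift along the tool's x, y, z in units of 50 mm (1.0 is 50 mm), then the turn about the tool's z in units of 10 degrees (1.0 is 10 degrees), then the closure, from 0 (fully open) to 1 (shut). A call has 1 to 10 rows; each row is the pose to reach, as a shift and turn from the pose commanded when the call began, along the tool's axes at that moment; what a row does not reach only later rows make up. A row lasts 1/8 s, in which the tool goes at most 62.5 mm and 10.7 degrees, less where a joint would pass 70% of its speed; a pose out of reach is approached as far as the arm can. A call with a gripper value outside its range is refused whole. The fingers move at their own pace and stop on an object; the grip force is fixed at half the most. Time passes only in rows, so rows that repeat a pose let the fingers close. It gives the time, the measured TCP pose, the force, the opening and the grip force at its end, in the units of the state.
- telemetry.get_obs(): the state, without advancing time (a new reading comes with each control period).
- snapshot(name): name is "scene" or "side" or "wrist"; returns a dict with "image" (420x560x3 uint8, red, green, blue), "fovy" (degrees; the focal length in pixels is half the picture's height over the tangent of half this angle, whatever the lens; pixels are square), "cx", "cy" (the principal point, pixels), "R" (3x3) and "t" (3): a world point X has camera coordinates R X + t. Camera axes: x right, y down, z forward; pixel columns grow to the right and rows downward; lengths in m; the calibration is good to about 2 mm. A picture is of the moment at which its call begins. There is no depth.
- ticket.close_job(): hands the job in; it is judged then, once.
The state is a dict: "time": time; "joint_positions": joint angles; "qvel": joint speeds; "joint_torque": joint torques, N m; "tool_pos": TCP position; "ee_rot": TCP orientation; "wrist_force": force on the tool from outside, world axes, zero at the start; "wrist_torque": the same for the moment, N m; "width": finger opening in m; "finger_force": force on a finger pad.
Only numpy, scipy, OpenCV 4.12 (cv2) and the standard library are available. Lean on these libraries where they do the work, as an engineer would, in place of code of your own. Each camera call takes 0.05 s, during which the arm holds its last target. There are 200 camera calls.

### The job

Check the gear unit with its gauge rod, whose guide tube is hidden under the yellow guard while the unit is pushed in: swing the red lock lever outwards to open it, pull the green gear unit out on its slide until its red pointer stands at the yellow service line, and swing the lever home again so that its tooth locks into the notched bar. Then gently push the yellow-handled gauge rod into the sloping guide tube until its brass collar sits on the mouth of the tube, draw it out again, and finish while still holding the rod level in the air with its tip a hand's breadth above the pale board, for reading against it; leave everything else on the bench alone.

Things in the scene. Friction and masses are not known exactly. Their poses are not given: they have to be found in the camera images.
- drive_base: Fixed dark steel bed plate, 460 x 158 x 14 mm, with a grey motor and a yellow sheet guard (top 184 mm above the bench) at its rear. Origin on the bench; its x axis points to the motor end, its y axis to the left seen from the front, z up. It stands at a different place and yaw each time. The plate reaches from x -200 to +260 mm and y -66 to +92 mm; the guard covers x 35 to 152 mm, y -129 to +64 mm.
- carriage (a joint): Slide of the aluminium carriage with the green gear unit, m. 0 = pushed in (run), grows as it is pulled along -x of drive_base (towards the front); end stop at 0.130. The yellow service line, where the lever's tooth fits the second notch, is 0.110. Needs about 5 N when unlocked. The notch has rounded shoulders and draws the carriage in from about 5 mm either side.
- pull_bar (a point): Middle of the black pull bar at the front of the carriage: a round bar 11 mm thick, 58 mm long along y of drive_base, its middle 85 mm above the bench, on two uprights at its ends, free space below it 43 mm; 45 mm in front of the gear unit's front face. Moves with the carriage.
- lock_lever (a joint): Lock lever on the left of the carriage, turning about an upright pivot, rad. 0 = locked (lever along -x of drive_base, tooth in the notch), grows as its knob is swung outwards (to +y of drive_base, clockwise from above), stop at 0.55; the tooth is clear of the notched bar above 0.30. It stays where it is left; about 2 N at the knob turns it. It can close fully only where the tooth meets a notch (carriage at 0 or 0.110).
- lever_knob (a point): Middle of the lever's upright red knob, 18 mm thick and 38 mm tall, its middle 83 mm above the bench; 80 mm from the lever's pivot. Moves with the carriage and the lever.
- lever_pivot (a point): Point on the lever's upright pivot axis, at the knob's middle height. Moves with the carriage.
- guide_mouth (a point): Centre of the mouth of the sloping steel guide tube on the right of the gear unit, 149 mm above the bench; the z axis here points outwards along the tube (up at 40 degrees above level, to -y of drive_base); the x axis is level and parallel to that of drive_base. Bore 13 mm, widening to 24 mm at the mouth over the last 16 mm; rim 30 mm across; straight and free for more than 110 mm. Under the guard while the carriage is in; moves with the carriage.
- rod_handle (a point): Middle of the gauge rod's yellow handle, on the rod's axis, 16 mm above the bench at the start. The rod lies loose on the bench, its x axis along the rod towards the tip (roughly to the robot's left), z up. Handle 60 mm long along x, 20 mm wide, 32 mm tall. Rod mass about 0.14 kg, centre of mass within the handle.
- rod_collar (a point): Centre of the tip-side face of the rod's brass stop collar (32 mm across, 6 mm thick), 55 mm from the handle's middle towards the tip.
- rod_tip (a point): Rounded end of the rod, 165 mm from the handle's middle and 110 mm past the collar's face; the rod is 8 mm thick steel with red and black reading rings near the tip.
- pale_board: Planed pale board lying on the bench, 82 x 236 x 20 mm (x, y, z of the board), its long side roughly to the robot's left and right; origin under its centre.
- wood_block: Small reddish wooden block, 30 x 58 x 42 mm, bystander.
- coach_bolt_3: Bolt with a nut, 75 mm long, bystander.
- pincers: Pincers, 151 mm long, bystander.
- folding_rule: Yellow folded rule, 158 mm long, bystander.

How it is judged:
By the outcome, as a careful person would: the job done as asked, in the order asked, and still so for the second after the job is handed in, while the arm keeps its last pose, push and grip.
It also fails if it takes over 72 s, if anything falls off the work surface, if the arm or the gripper's body presses on something with over 40 N, if the wrist force passes 120 N, or if a joint passes its speed limit or range.

## Working session

There is one attempt and no reset: what is moved stays moved. The work goes in short steps, Python scripts to look and compute and a tool call to move; the robot and the scene stay as the last step left them, time stands still between calls to the robot, and variables do not carry over. Pictures are saved under pics/ and viewed, at most 10 in all, crops included, and the job is handed in when it is done.

Besides the shell and the picture viewer there is one more tool, called after ">>>" as name(argument=value, ...) on one line, values as JSON. apply_moves: Moves the arm, as the interface text tells. Its arguments: {"type":"object","properties":{"moves":{"type":"array","items":{"type":"array","items":{"type":"array","items":{"type":"number"}}}}},"required":["moves"]}

```bash
mkdir -p pics; ls; cat > h.py <<'E'
import numpy as np, cv2
from bench import telemetry, snapshot, ticket, robot
def shot(n,f):
    s=snapshot(n); cv2.imwrite('pics/'+f,cv2.cvtColor(s['image'],cv2.COLOR_RGB2BGR)); np.savez('pics/'+f[:-4]+'.npz',**s); return s
def K(s): return 210/np.tan(np.radians(s['fovy'])/2)
def load(f): return dict(np.load('pics/'+f+'.npz'))
def onz(s,u,v,z):
    d=s['R'].T@np.array([(u-s['cx'])/K(s),(v-s['cy'])/K(s),1]); c=-s['R'].T@s['t']
    return c+d*(z-c[2])/d[2]
def proj(s,X):
    c=s['R']@np.asarray(X)+s['t']; return np.array([K(s)*c[0]/c[2]+s['cx'],K(s)*c[1]/c[2]+s['cy']])
def tri(*obs):
    A=[];b=[]
    A=np.zeros((3,3));b=np.zeros(3)
    for s,u,v in obs:
        d=s['R'].T@np.array([(u-s['cx'])/K(s),(v-s['cy'])/K(s),1]);d/=np.linalg.norm(d);c=-s['R'].T@s['t']
        P=np.eye(3)-np.outer(d,d);A+=P;b+=P@c
    return np.linalg.solve(A,b)
E
python3 - <<'E'
from h import *
for n in ('scene','side'):
    s=shot(n,n+'1.png'); print(n,s['fovy'],s['cx'],s['cy'],-s['R'].T@s['t'],s['R'][2])
o=telemetry.get_obs(); print(o)
E
```

```text
pics
scene 55.430226995686006 280.71660254722343 198.8951109125271 [ 0.10573269 -0.76370771  0.60793427] [ 0.44267753  0.77826607 -0.44535213]
side 52.768766239913184 284.44252803211003 197.3314759162758 [0.51890952 1.01465325 0.69701817] [ 0.06123525 -0.83915688 -0.54043128]
{'time': 0.1, 'joint_positions': array([-1.03126325e-01,  8.78913291e-02,  1.37206467e+00, -3.16919916e-05,
        1.68358056e+00, -1.03133307e-01]), 'qvel': array([-0.00133091,  0.00071875, -0.00201451, -0.00010354, -0.00058971,
        0.00017393]), 'joint_torque': array([ 2.25695316e-03, -3.41256917e+01, -3.03301656e+01,  7.19034858e-02,
        3.05556308e-02, -9.49158243e-05]), 'tool_pos': array([ 5.49909866e-01, -1.45638443e-05,  4.03634745e-01]), 'ee_rot': array([-3.13965583e+00, -1.68796017e-04,  1.57079961e+00]), 'wrist_force': array([-0.03439858,  0.01932837,  0.21013483]), 'wrist_torque': array([ 0.01070499,  0.02286086, -0.00129541]), 'finger_force': 0.0, 'width': 0.09408887014262107}
```

```bash
python3 - <<'E'
import cv2
for n in('scene1','side1'):
    im=cv2.imread(f'pics/{n}.png'); cv2.imwrite(f'pics/{n}b.png',cv2.resize(im,(784,588),interpolation=cv2.INTER_CUBIC))
E
```

```text
(no output)
```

View pics/scene1b.png

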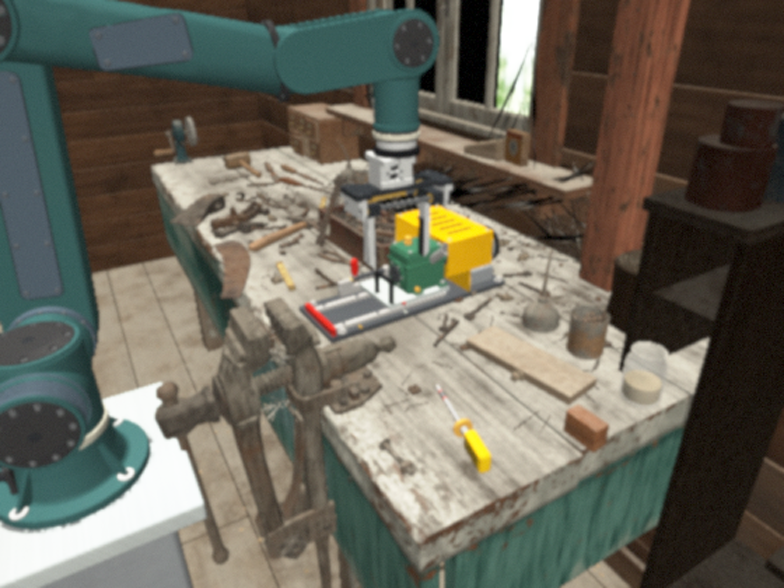

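View pics/side1b.png

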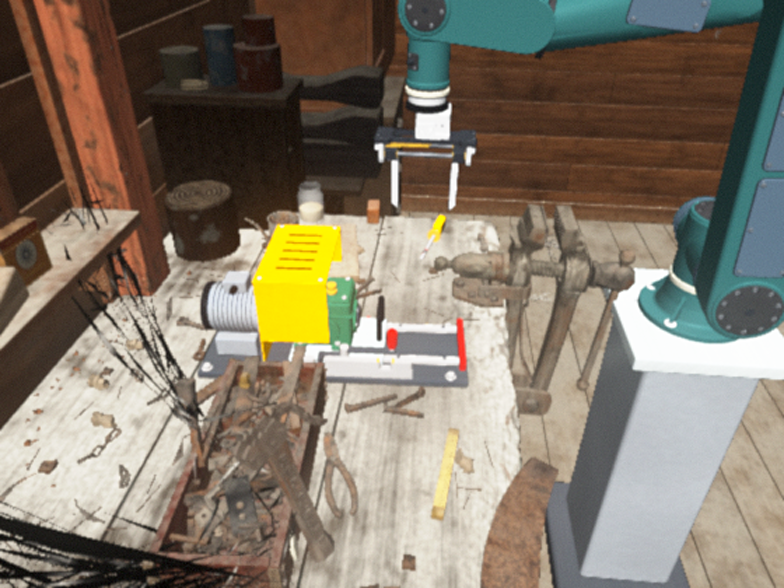

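The scene view shows the drive base with its red front bar at (320,318), the rod handle at (480,455), and the tip at (437,385), with the board behind and to the right. In the side view the knob is at (392,337) and the pull bar at (381,318). Next I'll estimate the positions.

```bash
cat > m.py <<'E'
from h import *
from scipy.optimize import least_squares
a=load('scene1');b=load('side1')
def base(p,X):
    c,s_=np.cos(p[2]),np.sin(p[2]); X=np.asarray(X,float); return np.array([p[0]+c*X[0]-s_*X[1],p[1]+s_*X[0]+c*X[1],X[2]])
E
python3 - <<'E'
from m import *
F=1/1.4
obs=[(a,333,338,(-.2,-.066,0)),(a,302,307,(-.2,.092,.014)),(a,503,284,(.26,-.066,.007)),(b,467,377,(-.2,.092,.014)),(b,198,376,(.26,.092,.005)),(a,397,211,(.035,.064,.184)),(a,447,245,(.035,-.129,.184)),(a,497,235,(.152,-.129,.184)),(b,255,281,(.152,.064,.184)),(b,327,283,(.035,.064,.184))]
f=lambda p:np.concatenate([proj(s,base(p,X))-np.array([u,v])*F for s,u,v,X in obs])
r=least_squares(f,[.55,.1,0],loss='soft_l1');p=r.x;print(p,f(p).reshape(-1,2).round(1))
np.save('p.npy',p)
def tr(ua,ub):return tri((a,*np.array(ua)*F),(b,*np.array(ub)*F))
def inb(X):
    c,s_=np.cos(p[2]),np.sin(p[2]);d=X-[p[0],p[1],0];return np.array([c*d[0]+s_*d[1],-s_*d[0]+c*d[1],d[2]])
k=tr((354,267),(392,338));print('knob',k,inb(k))
hz=onz(a,480*F,452*F,.016);tp=onz(a,437*F,385*F,.004);print('rod',hz,tp,np.linalg.norm(hz-tp))
print('rod side',onz(b,438*F,226*F,.016),onz(b,421*F,257*F,.004))
# pull bar midpoint scan
for x in (-.10,-.09,-.08,-.07):
    print(x,[ (proj(s,base(p,(x,y,.085)))*1.4).round() for s in(a,b) for y in(-.029,.029)])
# color segmentation
for s,n in((a,'a'),(b,'b')):
    h=cv2.cvtColor(s['image'],cv2.COLOR_RGB2HSV);
    for nm,lo,hi in(('red',(0,200,120),(8,255,255)),('yel',(20,200,120),(32,255,255)),):
        m=cv2.inRange(h,lo,hi);N,_,st,ce=cv2.connectedComponentsWithStats(m)
        print(n,nm,[(st[i].tolist(),(ce[i]).round(1).tolist()) for i in range(1,N) if st[i][4]>12])
E
python3 - <<'E'
import cv2
a=cv2.imread('pics/scene1.png')[140:250,205:365];b=cv2.imread('pics/side1.png')[190:285,220:350]
a=cv2.resize(a,(800,550),interpolation=3)[:, :];b=cv2.resize(b,(800,585),interpolation=3)
cv2.imwrite('pics/ca.png',a);cv2.imwrite('pics/cb.png',b)
E
```

```text
[0.65663108 0.17981049 0.05701787] [[ 0.1  5.5]
 [-2.4 -0. ]
 [ 2.  -1. ]
 [ 1.4  1.3]
 [ 0.  -0.5]
 [-1.2  2.9]
 [ 2.2 -1.4]
 [-1.3 -3.3]
 [-1.8 -0.8]
 [-0.3 -0.9]]
knob [0.58330732 0.24900294 0.08212417] [-0.06926154  0.07325851  0.08212417]
rod [ 0.51861429 -0.28791529  0.016     ] [ 0.56276685 -0.11099211  0.004     ] 0.18274369730740678
rod side [ 0.51758405 -0.28041083  0.016     ] [ 0.55237192 -0.14785439  0.004     ]
-0.1 [array([366., 287.]), array([352., 277.]), array([411., 301.]), array([411., 321.])]
-0.09 [array([370., 286.]), array([356., 275.]), array([406., 301.]), array([405., 321.])]
-0.08 [array([374., 284.]), array([360., 274.]), array([400., 301.]), array([399., 321.])]
-0.07 [array([378., 283.]), array([364., 273.]), array([394., 301.]), array([393., 320.])]
a red [([252, 186, 3, 9, 21], [252.9, 190.2]), ([220, 218, 19, 20, 61], [229.5, 228.4])]
a yel [([308, 148, 45, 58, 1368], [329.2, 174.1]), ([283, 150, 17, 21, 261], [291.0, 160.3]), ([333, 309, 17, 28, 247], [341.2, 322.2])]
b red [([327, 229, 5, 34, 103], [329.0, 245.5]), ([277, 236, 6, 12, 58], [279.5, 240.9])]
b yel [([310, 154, 8, 13, 65], [313.6, 159.3]), ([180, 160, 64, 97, 4194], [210.8, 203.0])]
```

View pics/ca.png

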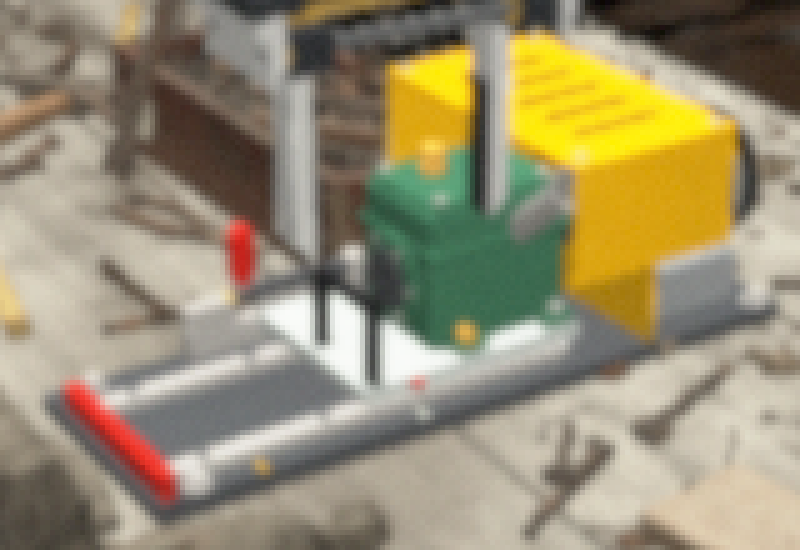

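The crop shows the bar ends at about (322,272) and (375,303), the knob at (240,255), and the lock bar on the left. The small red pointer is at (415,382) and the yellow service mark at (262,466).

View pics/cb.png

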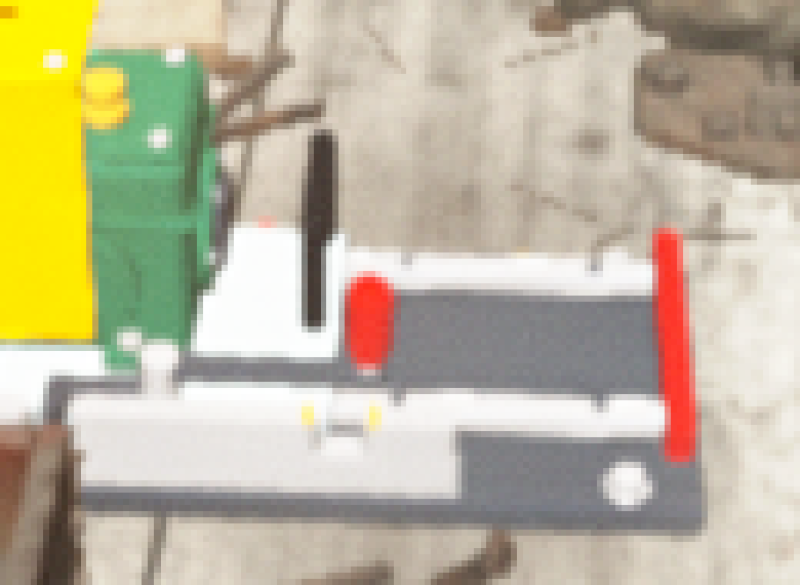

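```bash
cat >> m.py <<'E'
obs=[(a,238,244,(-.2,-.066,0)),(a,214.6,218.6,(-.2,.092,.014)),(a,360,201,(.26,-.066,.014)),(b,334.2,274.5,(-.2,.092,.002)),(b,141.5,269,(.26,.092,.005)),(a,282.6,153,(.035,.064,.184)),(a,319.6,172.6,(.035,-.129,.184)),(a,352,165,(.152,-.129,.184)),(b,182,200.7,(.152,.064,.184)),(b,233.6,202,(.035,.064,.184))]
f=lambda p:np.concatenate([proj(s,base(p,X))-np.array([u,v]) for s,u,v,X in obs])
def inb(p,X):
    c,s_=np.cos(p[2]),np.sin(p[2]);d=X-[p[0],p[1],0];return np.array([c*d[0]+s_*d[1],-s_*d[0]+c*d[1],d[2]])
E
python3 - <<'E'
from m import *
r=least_squares(f,[.65,.18,0.05],loss='soft_l1');p=r.x;print(p,np.degrees(p[2]),f(p).reshape(-1,2).round(1).tolist())
np.save('p.npy',p)
k=tri((a,252.9,190.2),(b,279.7,241.5));print('knob',k,inb(p,k))
q=tri((a,274.6,197.6),(b,271.8,220.1));print('bar',q,inb(p,q))
h=tri((a,341.2,322.2),(b,313.6,159.3));t=tri((a,312,275),(b,300.7,183.6));print('rod',h,t,np.linalg.norm(h-t), onz(a,341.2,322.2,.018),onz(a,312,275,.004),onz(b,313.6,159.3,.018),onz(b,300.7,183.6,.004))
m=tri((a,312,178),(b,238,200))
# board corners from scene (1.4 scale)
for c in((467,345),(497,328),(594,381),(572,398)): print('board',onz(a,c[0]/1.4,c[1]/1.4,.02).round(3))
E
```

```text
[0.6557272  0.18260408 0.05647127] 3.2355656292176818 [[-0.8, 2.5], [-1.9, 0.3], [0.7, -1.3], [0.7, 0.7], [-0.1, -0.1], [-0.9, 0.4], [1.0, 0.8], [0.8, -0.7], [-1.6, -0.1], [-0.2, -0.0]]
knob [0.5840262  0.25038866 0.08306283] [-0.06776086  0.07172342  0.08306283]
bar [0.6128449  0.1678815  0.08386456] [-0.0436449  -0.01227878  0.08386456]
rod [ 0.51483667 -0.28791678  0.02006767] [ 0.55199563 -0.12539187  0.01742994] 0.16673959028857893 [ 0.51546532 -0.2863272   0.018     ] [ 0.56246676 -0.11081292  0.004     ] [ 0.51542776 -0.29261799  0.018     ] [ 0.55240854 -0.14767175  0.004     ]
board [ 0.669 -0.055  0.02 ]
board [ 0.757 -0.036  0.02 ]
board [ 0.787 -0.257  0.02 ]
board [ 0.721 -0.27   0.02 ]
```

>>> apply_moves(moves=[[[5.0,0.68,0,8.68,0.45],[5.0,0.68,0,8.68,0.45],[5.0,0.68,0,8.68,0.45],[5.0,0.68,0,8.68,0.45],[5.0,0.68,0,8.68,0.45],[5.0,0.68,0,8.68,0.45],[5.0,0.68,0,8.68,0.45],[5.0,0.68,0,8.68,0.45],[5.0,0.68,0,8.68,0.45],[5.0,0.68,0,8.68,0.45]]])

```text
time: 1.35
tool_pos: [0.584, 0.25, 0.4039]
ee_rot: [3.141, 0.001, 0.057]
wrist_force: [0.5, -0.3, 0.8]
width: 0.0515
finger_force: 0.0
```

```bash
python3 - <<'E'
from h import *
o=telemetry.get_obs();print(o['time'],o['tool_pos'],o['ee_rot'],o['joint_positions'],o['width'])
s=shot('wrist','w1.png');c=-s['R'].T@s['t'];print(c,s['R'][2])
for z in(.06,.083,.1): print(z,proj(s,(.584,.250,z)))
p=np.load('p.npy')
# gear-top height: side ray through front-left-top at base x=0.001
for n,u,v in(('side1',253.3,202.2),('scene1',291,187)):
    q=load(n);d=q['R'].T@np.array([(u-q['cx'])/K(q),(v-q['cy'])/K(q),1]);C=-q['R'].T@q['t']
    ax=np.array([np.cos(p[2]),np.sin(p[2]),0]);X=C+d*((.001-ax@(C-[p[0],p[1],0]))/(ax@d));print(n,X)
E
```

```text
1.35 [0.58400031 0.2499999  0.40393791] [3.14120819e+00 1.24807809e-03 5.66125609e-02] [ 3.15275029e-01  2.79580645e-01  1.14890134e+00 -5.29713624e-05
  1.71441557e+00  1.82945101e+00] 0.05153328838200312
[0.6498789  0.25297607 0.38295339] [-0.23060705 -0.01490184 -0.97293285]
0.06 [279.98007582 197.58535889]
0.083 [279.93309338 202.10907486]
0.1 [279.89371558 205.90057608]
side1 [0.65838696 0.15327243 0.12294069]
scene1 [0.6587604  0.14666643 0.11683809]
```

View pics/w1.png

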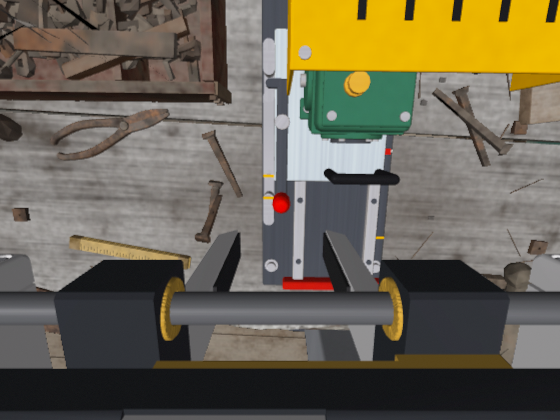

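The wrist view shows the knob at (281,203), close to the predicted (280,206). I'll descend and grip it.

>>> apply_moves(moves=[[[0.02,0,1.2,0,0.45],[0.02,0,2.2,0,0.45],[0.02,0,2.68,0,0.45],[0.02,0,2.68,0,0.45],[0.02,0,2.68,0,1],[0.02,0,2.68,0,1],[0.02,0,2.68,0,1],[0.02,0,2.68,0,1]]])

```text
time: 2.4
tool_pos: [0.5851, 0.2502, 0.2717]
ee_rot: [-3.141, -0.002, 0.056]
wrist_force: [0.0, 0.4, 2.1]
width: 0.0176
finger_force: 30.0
```

>>> apply_moves(moves=[[[0.004,-0.11,0,0.4,1],[0.016,-0.22,0,0.8,1],[0.035,-0.33,0,1.2,1],[0.062,-0.44,0,1.6,1],[0.1,-0.55,0,2.0,1],[0.145,-0.665,0,2.46,1],[0.145,-0.665,0,2.46,1]]])

```text
time: 3.28
tool_pos: [0.5909, 0.2838, 0.2717]
ee_rot: [-3.14, -0.002, -0.373]
wrist_force: [1.9, 0.5, 1.9]
width: 0.0173
finger_force: 30.0
```

>>> apply_moves(moves=[[[-0.25,0.115,0,0,1],[-0.5,0.229,0,0,1],[-0.8,0.366,0,0,1],[-1.1,0.504,0,0,1],[-1.4,0.641,0,0,1],[-1.7,0.779,0,0,1],[-1.9,0.87,0,0,1],[-2.0,0.916,0,0,1],[-2.0,0.916,0,0,1]]])

```text
time: 4.4
tool_pos: [0.4801, 0.2777, 0.2716]
ee_rot: [-3.141, 0.0, -0.373]
wrist_force: [-0.1, 1.0, 5.9]
width: 0.0175
finger_force: 30.0
```

```bash
python3 - <<'E'
from h import *
a=shot('scene','s2.png');b=shot('side','d2.png')
x=cv2.resize(cv2.imread('pics/s2.png')[145:250,205:345],(560,420),interpolation=3);y=cv2.resize(cv2.imread('pics/d2.png')[195:285,230:350],(560,420),interpolation=3)
cv2.imwrite('pics/c2.png',cv2.resize(np.hstack([x,y]),(800,300)))
cv2.imwrite('pics/c2x.png',np.vstack([x,y])[:, :])
print(telemetry.get_obs()['tool_pos'])
E
```

```text
[0.48025788 0.27773452 0.27155499]
```

View pics/c2.png

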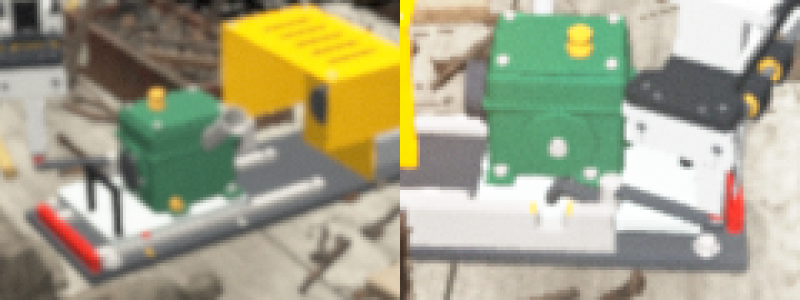

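The pointer is at the yellow service line, and the tube is visible at (240,120) in the left crop. Next I'll swing the lever home.

>>> apply_moves(moves=[[[0.004,0.11,0,-0.4,1],[0.016,0.22,0,-0.8,1],[0.035,0.33,0,-1.2,1],[0.062,0.44,0,-1.6,1],[0.1,0.55,0,-2.0,1],[0.145,0.665,0,-2.46,1],[0.145,0.68,0,-2.46,1],[0.145,0.68,0,-2.46,1]]])

```text
time: 5.5
tool_pos: [0.4748, 0.2444, 0.2716]
ee_rot: [-3.137, 0.0, 0.056]
wrist_force: [0.3, 4.7, 6.2]
width: 0.0178
finger_force: 30.0
```

>>> apply_moves(moves=[[[0,0,0,0,0.45],[0,0,0,0,0.45],[0,0,0,0,0.45],[0,0,-1.0,0,0.45],[0,0,-2.2,0,0.45],[0,0.8,-3.0,0,0],[0,1.8,-3.0,0,0],[0,2.0,-3.0,0,0],[0,2.0,-3.0,0,0]]])

```text
time: 6.62
tool_pos: [0.4804, 0.143, 0.4199]
ee_rot: [-3.141, 0.002, 0.054]
wrist_force: [0.0, 1.5, 0.3]
width: 0.0883
finger_force: 0.0
```

```bash
python3 - <<'E'
from h import *
s=shot('wrist','w3.png');print(-s['R'].T@s['t']);print(telemetry.get_obs()['tool_pos'])
shot('scene','s3.png');shot('side','d3.png')
E
```

```text
[0.54633716 0.14585574 0.39881837]
[0.48042802 0.14365296 0.41977381]
```

View pics/w3.png

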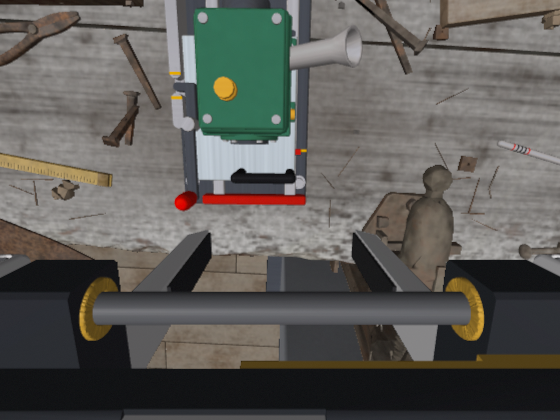

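The lever is home: the knob is at (186,201), in line with its pivot, and the pointer meets the line at (300,152). The tube mouth is at about (353,46) and the rod tip at (502,146).

```bash
python3 - <<'E'
from h import *
from m import inb
p=np.load('p.npy')
w=load('w3');sc=load('s3')
X=onz(w,353,46,.149);print('mouth',X,inb(p,X),'in scene',proj(sc,X))
print('tip',onz(w,502,146,.016), 'scene',onz(load('scene1'),312,275,.016), onz(load('side1'),300.7,183.6,.016))
print('knob',inb(p,onz(w,186,201,.1)))
x=cv2.resize(cv2.imread('pics/s3.png')[150:250,205:345],(784,560),interpolation=3);cv2.imwrite('pics/c3.png',x)
E
```

```text
mouth [0.61482882 0.09499479 0.149     ] [-0.04577796 -0.08516128  0.149     ] in scene [287.09626281 186.57862762]
tip [ 0.54833487 -0.1297682   0.016     ] scene [ 0.55339159 -0.12378575  0.016     ] [ 0.55182849 -0.12754544  0.016     ]
knob [-0.17574305  0.06573328  0.1       ]
```

View pics/c3.png

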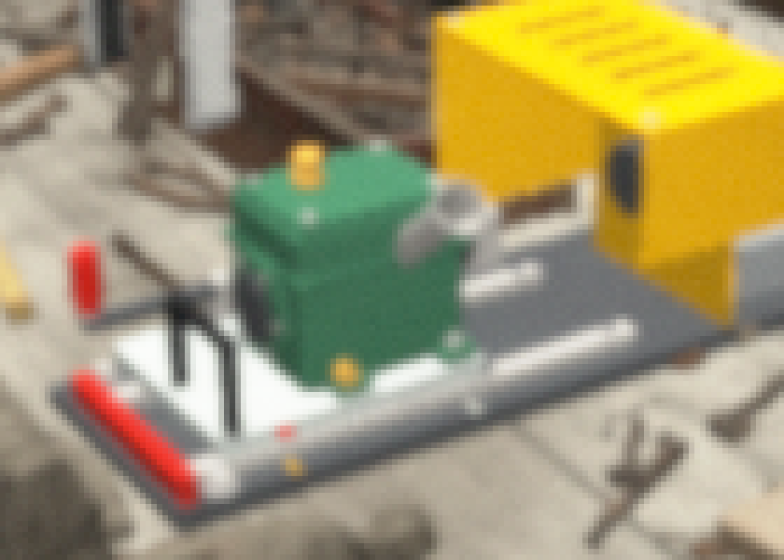

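The scene view shows the mouth at (463,205) in the crop, which is native (287.7,186.6). This agrees with my 3D estimate. Now I'll move above the rod.

>>> apply_moves(moves=[[[0.21,1.2,0,-1.0,0],[0.21,2.4,0,-2.0,0],[0.21,3.6,0,-3.0,0],[0.21,4.8,0,-4.0,0],[0.21,6.0,0,-5.0,0],[0.21,7.2,0,-6.0,0],[0.21,8.3,0,-7.0,0],[0.21,8.66,0,-7.42,0],[0.21,8.66,0,-7.42,0],[0.21,8.66,0,-7.42,0]]])

```text
time: 8.02
tool_pos: [0.5157, -0.2873, 0.4202]
ee_rot: [-3.141, -0.001, 1.352]
wrist_force: [-1.0, -0.1, 1.2]
width: 0.094
finger_force: 0.0
```

```bash
cat > rod.py <<'E'
from h import *
def comps(s,lo=(20,180,100),hi=(34,255,255),mn=60):
    m=cv2.inRange(cv2.cvtColor(s['image'],cv2.COLOR_RGB2HSV),lo,hi);N,lab,st,ce=cv2.connectedComponentsWithStats(m)
    return [(st[i].tolist(),ce[i].round(1).tolist()) for i in range(1,N) if st[i][4]>mn],lab
E
python3 - <<'E'
from rod import *
o=telemetry.get_obs();print(o['time'],o['tool_pos'],o['ee_rot'],o['joint_positions'].round(2))
s=shot('wrist','w4.png');cs,_=comps(s);print(cs)
print('expected',proj(s,(.515,-.288,.032)),proj(s,(.551,-.1275,.016)))
for st,c in cs: print(onz(s,*c,.025))
a=load('scene1');b=load('side1')
for u,v in(((240,318),(568,205)),((285,303),(535,205))):print('vise',tri((a,*np.array(u)/1.4),(b,*np.array(v)/1.4)))
E
```

```text
8.025 [ 0.51574269 -0.28725341  0.42022044] [-3.14084312e+00 -1.16767777e-03  1.35158076e+00] [-0.6   0.18  1.24  0.    1.73 -0.39]
[([270, 143, 24, 4, 86], [281.1, 144.5]), ([274, 163, 16, 48, 731], [281.4, 186.2]), ([71, 278, 22, 28, 133], [78.6, 289.6]), ([471, 278, 22, 23, 123], [482.8, 287.8]), ([474, 313, 23, 27, 222], [488.0, 328.9]), ([67, 321, 16, 19, 113], [72.5, 330.7]), ([254, 355, 306, 13, 2460], [425.9, 362.9])]
expected [280.990762   191.01486658] [281.14086459  49.01006868]
[ 0.52734528 -0.23328461  0.025     ]
[ 0.51655076 -0.28336182  0.025     ]
[ 0.21563544 -0.36228232  0.025     ]
[ 0.75347181 -0.4793115   0.025     ]
[ 0.75630237 -0.54497856  0.025     ]
[ 0.18372348 -0.42048914  0.025     ]
[ 0.66479591 -0.58202329  0.025     ]
vise [ 0.26445904 -0.04607209  0.19863822]
vise [ 0.33232405 -0.03724102  0.19948226]
```

View pics/w4.png

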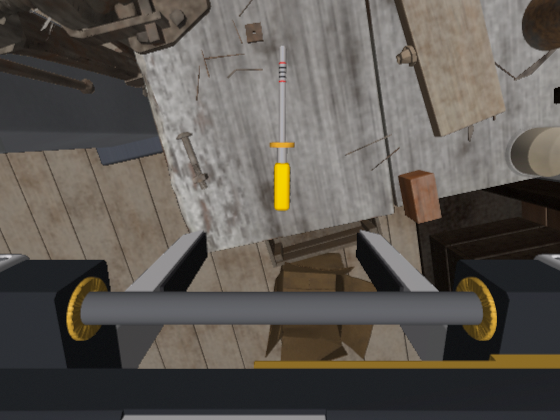

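The handle is at (282,187), the collar at (281,144) and the tip at (283,47), so the rod is in line with the tool. I'll descend and grasp it.

>>> apply_moves(moves=[[[0.05,0,1.2,0,0],[0.05,0,2.4,0,0],[0.05,0,3.4,0,0],[0.05,0,4.1,0,0.3],[0.05,0,4.34,0,0.3],[0.05,0,4.34,0,1],[0.05,0,4.34,0,1],[0.05,0,4.34,0,1],[0.05,0,4.34,0,1],[0.05,0,4.34,0,1]]])

```text
time: 9.32
tool_pos: [0.5158, -0.2861, 0.2042]
ee_rot: [3.141, 0.0, 1.351]
wrist_force: [0.0, -0.7, 0.3]
width: 0.0272
finger_force: 0.0
```

>>> apply_moves(moves=[[[0,0,0.03,0,1],[0,0,0.03,0,1],[0,0,0.03,0,1],[0,0,-0.5,0,1],[0,0,-1.5,0,1],[0,0,-2.7,0,1],[0,0,-3.9,0,1],[0,0,-5.0,0,1],[0,0,-5.4,0,1],[0,0,-5.4,0,1]]])

```text
time: 10.58
tool_pos: [0.5158, -0.286, 0.4751]
ee_rot: [3.138, 0.001, 1.351]
wrist_force: [0.5, 0.6, -1.3]
width: 0.0199
finger_force: 30.0
```

```bash
python3 - <<'E'
from rod import *
o=telemetry.get_obs();print(o['time'],o['tool_pos'],o['ee_rot'],o['width'],o['finger_force'],o['wrist_force'])
for n in('scene','side','wrist'):
    s=shot(n,n+'5.png')
    print(n,[c for c in comps(s)[0]])
    T=o['tool_pos'];d=np.array([np.cos(1.351),np.sin(1.351),0])
    g=T+[0,0,-.188]
    print([proj(s,g+d*x).round(1).tolist() for x in(0,.055,.165)])
E
```

```text
10.575 [ 0.51575532 -0.28597641  0.47506328] [3.13847339e+00 1.16722002e-03 1.35088494e+00] 0.01987570798252714 29.996785819530487 [ 0.50996999  0.58697231 -1.28313488]
scene [([282, 149, 33, 36, 763], [295.7, 168.4]), ([321, 162, 17, 22, 245], [329.9, 171.3]), ([312, 180, 23, 26, 276], [323.2, 193.2]), ([348, 193, 13, 25, 247], [353.8, 206.1])]
[[349.8, 204.9], [336.6, 192.1], [314.7, 170.7]]
side [([309, 76, 12, 19, 106], [316.1, 84.5]), ([180, 160, 64, 97, 4228], [210.8, 203.0])]
[[317.9, 83.1], [313.6, 88.5], [304.1, 100.6]]
wrist [([253, 151, 57, 13, 628], [280.2, 157.0]), ([263, 194, 37, 98, 3354], [281.2, 244.2]), ([322, 278, 9, 30, 102], [326.4, 288.9]), ([232, 309, 5, 31, 98], [233.9, 325.5]), ([324, 321, 8, 19, 92], [327.7, 330.1]), ([78, 355, 358, 13, 2844], [286.0, 362.5])]
[[282.0, 252.2], [282.0, 155.7], [282.1, -90.9]]
```

>>> apply_moves(moves=[[[0.8,-0.55,0,0.8,1],[1.7,-1.2,0,1.7,1],[2.6,-1.8,0,2.6,1],[3.5,-2.45,0,3.6,1],[4.4,-3.1,0,4.5,1],[5.3,-3.7,0,5.4,1],[6.2,-4.35,0,6.3,1],[7.1,-5.0,0,7.2,1],[7.9,-5.5,0,8.0,1],[8.44,-5.9,0,8.62,1]]])

```text
time: 11.98
tool_pos: [0.3189, 0.1917, 0.4715]
ee_rot: [3.14, 0.003, -0.157]
wrist_force: [-0.4, -0.1, -0.2]
width: 0.0197
finger_force: 30.0
```

```bash
python3 - <<'E'
from rod import *
o=telemetry.get_obs();print(o['time'],o['tool_pos'],o['ee_rot'],o['joint_positions'].round(2),o['wrist_force'])
s=shot('wrist','w6.png');print(comps(s)[0][:3])
E
```

```text
11.975 [0.31887303 0.19173631 0.47145042] [ 3.13981016  0.00318875 -0.15676722] [ 0.39 -0.32  1.6   0.    1.86  2.12] [-0.36324702 -0.12190206 -0.21554522]
[([253, 152, 57, 12, 596], [279.2, 157.4]), ([263, 195, 38, 97, 3404], [281.0, 244.5]), ([321, 279, 11, 61, 271], [326.7, 310.4])]
```

>>> apply_moves(moves=[[[0,0,1.2,0,1],[0,0,2.4,0,1],[0,0,3.5,0,1],[0,0,4.2,0,1],[0,0,4.33,0,1],[0,0,4.33,0,1],[0.4,0,4.33,0,1],[0.8,0,4.33,0,1],[0.94,0,4.33,0,1],[0.94,0,4.33,0,1]]])

```text
time: 13.28
tool_pos: [0.3668, 0.1831, 0.2582]
ee_rot: [-3.141, -0.001, -0.154]
wrist_force: [-0.1, -0.5, -0.4]
width: 0.02
finger_force: 30.0
```

```bash
python3 - <<'E'
from rod import *
o=telemetry.get_obs();print(o['time'],o['tool_pos'],o['ee_rot'],o['wrist_force'],o['wrist_torque'])
s=shot('wrist','w7.png');print(comps(s)[0][:3])
x=shot('side','d7.png');y=shot('scene','s7.png')
cv2.imwrite('pics/c7.png',np.hstack([cv2.resize(cv2.imread('pics/d7.png')[190:300,235:385],(400,293),interpolation=3),cv2.resize(cv2.imread('pics/s7.png')[150:260,180:330],(400,293),interpolation=3)]))
E
```

```text
13.275 [0.36679277 0.18311229 0.25824519] [-3.14074009e+00 -1.35052908e-03 -1.54027402e-01] [-0.11827335 -0.47691165 -0.38554034] [ 0.10220616  0.12416206 -0.0452685 ]
[([253, 152, 57, 12, 582], [279.5, 157.3]), ([263, 195, 38, 97, 3379], [281.0, 244.4]), ([321, 279, 11, 61, 291], [326.7, 310.2])]
```

View pics/c7.png

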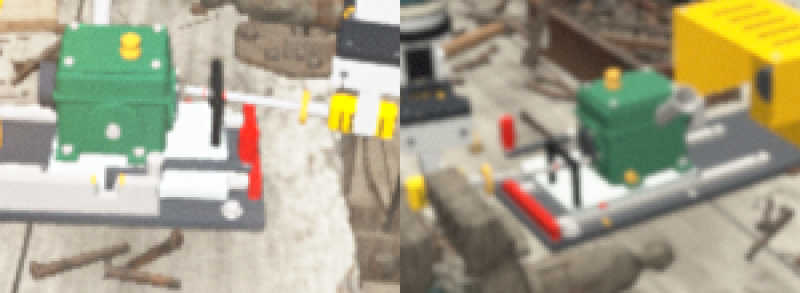

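The crop shows the rod level, passing under the pull bar (left half, crossing at (215,92)). Next I'll tilt it in the grip by raising the handle, with the tip side held down under the bar.

>>> apply_moves(moves=[[[0.06,0,-0.3,0,1],[0.12,0,-0.56,0,1],[0.19,0,-0.78,0,1],[0.26,0,-1.0,0,1],[0.36,0,-1.21,0,1],[0.46,0,-1.42,0,1],[0.46,0,-1.42,0,1]]])

```text
time: 14.3
tool_pos: [0.3899, 0.1795, 0.3296]
ee_rot: [-3.141, -0.003, -0.154]
wrist_force: [-1.1, -0.2, -2.3]
width: 0.0194
finger_force: 30.0
```

```bash
cat > ang.py <<'E'
from rod import *
from scipy.optimize import least_squares
def angle(f):
    # collar centre + handle in wrist view -> tilt; pivot at pads
    o=telemetry.get_obs();T=o['tool_pos'];yaw=o['ee_rot'][2];s=shot('wrist',f);cs=comps(s)[0]
    print(o['time'],T.round(4),o['ee_rot'].round(3),'F',o['wrist_force'].round(1),'ff',o['finger_force'],cs[:3])
    d=np.array([np.cos(yaw),np.sin(yaw),0])
    for ph in range(-10,61,5):
        q=np.radians(ph);P=T-[0,0,.18];ax=d*np.cos(q)-np.array([0,0,np.sin(q)]);n=np.array([0,0,1])*np.cos(q)+d*np.sin(q)
        c=P-n*.0075+ax*.0535
        print(ph,proj(s,c).round(1).tolist(),end=' ')
    return s
E
python3 -c "
from ang import *
angle('w8.png')"
```

```text
14.3 [0.3899 0.1795 0.3296] [-3.141e+00 -3.000e-03 -1.540e-01] F [-1.1 -0.2 -2.3] ff 29.998606145381927 [([258, 164, 47, 23, 602], [280.2, 173.2]), ([263, 205, 37, 87, 3012], [281.1, 249.3]), ([321, 279, 10, 30, 134], [325.9, 291.3])]
-10 [279.6, 161.3] -5 [279.6, 160.7] 0 [279.6, 160.9] 5 [279.7, 161.8] 10 [279.7, 163.3] 15 [279.8, 165.5] 20 [279.8, 168.2] 25 [279.8, 171.4] 30 [279.8, 175.0] 35 [279.9, 179.0] 40 [279.9, 183.4] 45 [279.9, 188.0] 50 [279.9, 192.9] 55 [280.0, 198.1] 60 [280.0, 203.5]
```

The rod slipped to about 30° with only 2 N on the bar. I'll carry on to about 41°.

>>> apply_moves(moves=[[[0.1,0,-0.21,0,1],[0.2,0,-0.43,0,1],[0.23,0,-0.48,0,1],[0.23,0,-0.48,0,1]]])

```text
time: 14.85
tool_pos: [0.4005, 0.1778, 0.3527]
ee_rot: [-3.141, -0.001, -0.154]
wrist_force: [-2.1, 0.3, -1.6]
width: 0.0195
finger_force: 30.0
```

```bash
python3 - <<'E'
from ang import *
s=angle('w9.png');o=telemetry.get_obs()
T=o['tool_pos'];yaw=o['ee_rot'][2];d=np.array([np.cos(yaw),np.sin(yaw),0])
for n in('scene','side'):
    v=shot(n,n+'9.png'); print('\n',n,[c for c in comps(v,mn=15)[0]])
    for ph in(35,40,45):
        q=np.radians(ph);P=T-[0,0,.18];ax=d*np.cos(q)-np.array([0,0,np.sin(q)]);nn=np.array([0,0,1])*np.cos(q)+d*np.sin(q)
        print(ph,[proj(v,P-nn*.0075+ax*k).round(1).tolist() for k in(0,.052,.11)])
E
```

```text
14.85 [0.4005 0.1778 0.3527] [-3.141e+00 -1.000e-03 -1.540e-01] F [-2.1  0.3 -1.6] ff 29.997890889644623 [([259, 171, 45, 28, 684], [280.5, 183.0]), ([263, 209, 37, 83, 2879], [281.1, 251.3]), ([321, 279, 11, 61, 290], [326.7, 310.3])]
-10 [279.3, 160.3] -5 [279.4, 159.7] 0 [279.4, 159.9] 5 [279.4, 160.8] 10 [279.5, 162.4] 15 [279.5, 164.5] 20 [279.6, 167.3] 25 [279.6, 170.5] 30 [279.6, 174.1] 35 [279.7, 178.1] 40 [279.7, 182.4] 45 [279.7, 187.1] 50 [279.7, 192.0] 55 [279.7, 197.2] 60 [279.8, 202.6] 
 scene [([282, 146, 71, 60, 2376], [316.9, 171.7]), ([188, 180, 10, 13, 82], [193.1, 185.9])]
35 [[200.0, 187.4], [216.8, 194.8], [234.5, 202.7]]
40 [[199.8, 187.3], [215.7, 196.1], [232.4, 205.4]]
45 [[199.6, 187.1], [214.5, 197.2], [230.2, 207.9]]

 side [([180, 160, 64, 97, 4228], [210.8, 203.0]), ([366, 189, 13, 18, 149], [371.7, 197.4]), ([351, 196, 13, 15, 70], [355.7, 203.5]), ([281, 205, 6, 6, 19], [283.3, 207.7])]
35 [[363.5, 198.9], [344.0, 207.0], [323.3, 215.5]]
40 [[363.7, 198.8], [345.2, 208.3], [325.7, 218.3]]
45 [[364.0, 198.7], [346.6, 209.5], [328.3, 220.9]]
```

>>> apply_moves(moves=[[[0,0,0.05,0,1],[-0.3,0,-0.2,0,1],[-0.6,0,-0.45,0,1],[-0.95,0,-0.75,0,1],[-0.95,0,-0.75,0,1],[-0.95,0,-1.6,0,1],[-0.95,0,-2.4,0,1],[-0.95,0,-2.8,0,1],[-0.95,0,-2.8,0,1]]])

```text
time: 16.12
tool_pos: [0.3536, 0.185, 0.4938]
ee_rot: [-3.14, -0.004, -0.154]
wrist_force: [-0.7, -0.1, -1.6]
width: 0.0201
finger_force: 30.0
```

```bash
cat > tgt.py <<'E'
import numpy as np,sys
from bench import telemetry
p=np.load('p.npy');o=telemetry.get_obs();T=o['tool_pos'];yaw=o['ee_rot'][2]
M=np.array([-.0458,-.0852,.149])
def tgt(e,phi=40,dM=(0,0,0)):
    q=np.radians(phi);a=np.radians(40)
    u=np.array([0,-np.cos(q),np.sin(q)]);n=np.array([0,np.sin(q),np.cos(q)]);ut=np.array([0,-np.cos(a),np.sin(a)])
    P=M+dM+ut*e+u*.1665+n*.0075; c,s=np.cos(p[2]),np.sin(p[2])
    return np.array([p[0]+c*P[0]-s*P[1],p[1]+s*P[0]+c*P[1],P[2]+.18])
def rel(X,yt=np.pi/2+p[2]):
    d=X-T;tx=np.array([np.cos(yaw),np.sin(yaw)]);ty=np.array([np.sin(yaw),-np.cos(yaw)])
    return np.array([d[:2]@tx/.05,d[:2]@ty/.05,-d[2]/.05,-np.degrees(yt-yaw)/10])
E
python3 - <<'E'
from tgt import *
print(T,o['ee_rot'],o['joint_positions'].round(2));print(tgt(.03),rel(tgt(.03)))
E
```

```text
[0.35355896 0.18504967 0.49384045] [-3.13971159 -0.00395736 -0.15363425] [ 0.34 -0.25  1.51 -0.    1.88  2.06]
[ 0.62303288 -0.05051967  0.4610531 ] [  6.0469845    3.83113854   0.65574697 -10.20381595]
```

>>> apply_moves(moves=[[[0.5,0.5,-0.4,-1.0,1],[1.2,0.9,-0.5,-2.0,1],[1.9,1.3,-0.5,-3.0,1],[2.6,1.75,-0.5,-4.0,1],[3.3,2.2,-0.5,-5.0,1],[4.0,2.7,-0.5,-6.0,1],[4.6,3.1,-0.4,-7.0,1],[5.2,3.5,-0.2,-8.1,1],[5.7,3.85,0.1,-9.2,1],[6.11,4.13,0.4,-10.2,1]]])

```text
time: 17.38
tool_pos: [0.6248, -0.0669, 0.469]
ee_rot: [-3.138, -0.001, 1.632]
wrist_force: [-0.5, 0.4, -1.8]
width: 0.0197
finger_force: 30.0
```

```bash
python3 - <<'E'
from ang import *
from tgt import *
print(rel(tgt(.05)).round(3))
s=angle('w10.png')
for n in('scene','side'):
    v=shot(n,n+'10.png'); print('\n',n,'yel',[c for c in comps(v,mn=12)[0]],'red',[c for c in comps(v,(0,120,90),(8,255,255),3)[0]])
    d=np.array([np.cos(yaw),np.sin(yaw),0])
    for ph in(38,40,42,44):
        q=np.radians(ph);P=T-[0,0,.18];ax=d*np.cos(q)-np.array([0,0,np.sin(q)]);nn=np.array([0,0,1])*np.cos(q)+d*np.sin(q)
        print(ph,[proj(v,P-nn*.0075+ax*k).round(1).tolist() for k in(0.0015,.0535,.12,.1665)])
# scene column profile: rod pixels crop as numbers
E
```

```text
[ 0.023 -0.016 -0.099  0.027]
17.375 [ 0.6248 -0.0669  0.469 ] [-3.138e+00 -1.000e-03  1.632e+00] F [-0.5  0.4 -1.8] ff 29.99869018793106 [([361, 0, 177, 85, 11402], [453.9, 41.5]), ([243, 9, 9, 10, 69], [246.9, 13.2]), ([259, 171, 45, 28, 588], [281.9, 181.9])]
-10 [282.8, 158.4] -5 [282.8, 157.9] 0 [282.8, 158.1] 5 [282.8, 159.0] 10 [282.8, 160.6] 15 [282.8, 162.8] 20 [282.8, 165.6] 25 [282.7, 168.8] 30 [282.7, 172.5] 35 [282.7, 176.5] 40 [282.7, 180.9] 45 [282.7, 185.6] 50 [282.7, 190.5] 55 [282.7, 195.7] 60 [282.7, 201.1] 
 scene yel [([283, 147, 34, 38, 926], [298.3, 163.7]), ([312, 150, 41, 56, 1157], [332.9, 178.6])] red [([455, 0, 4, 1, 4], [456.5, 0.0]), ([480, 3, 3, 4, 6], [480.8, 4.2]), ([481, 7, 5, 6, 10], [483.0, 9.7]), ([456, 8, 6, 4, 9], [458.3, 9.3]), ([472, 12, 3, 3, 4], [473.0, 13.0]), ([442, 14, 3, 3, 5], [443.4, 15.2]), ([451, 17, 2, 5, 5], [451.4, 19.0]), ([478, 16, 5, 7, 12], [480.2, 18.6]), ([441, 20, 2, 3, 4], [441.8, 21.2]), ([450, 24, 3, 2, 4], [451.0, 24.8]), ([450, 27, 4, 6, 8], [451.6, 29.6]), ([446, 38, 4, 4, 8], [447.6, 39.5]), ([447, 43, 3, 6, 7], [447
[... 3881 characters left out ...]
, 194, 3, 3, 5], [100.4, 195.4]), ([86, 202, 3, 4, 7], [87.0, 203.1]), ([96, 205, 2, 6, 7], [96.1, 207.4]), ([324, 227, 9, 38, 208], [328.6, 245.2]), ([215, 262, 9, 4, 19], [219.1, 263.6]), ([215, 266, 5, 5, 14], [216.9, 267.9]), ([122, 363, 2, 4, 7], [122.4, 364.3]), ([153, 403, 11, 2, 16], [157.1, 403.7]), ([165, 403, 2, 3, 4], [165.5, 404.0]), ([170, 404, 7, 6, 26], [172.7, 407.1]), ([182, 405, 8, 4, 21], [185.5, 406.1])]
38 [[276.0, 108.2], [275.4, 125.3], [274.5, 148.0], [274.0, 164.4]]
40 [[276.0, 108.1], [275.4, 125.5], [274.6, 148.6], [274.0, 165.1]]
42 [[276.0, 108.0], [275.4, 125.8], [274.6, 149.1], [274.1, 165.8]]
44 [[276.0, 107.9], [275.4, 126.0], [274.7, 149.6], [274.1, 166.5]]
```

```bash
python3 - <<'E'
from h import *
a=load('s3')['image'].astype(int);b=load('scene10')['image'].astype(int)
m=(np.abs(a-b).max(2)>40)
for c in range(286,318,2):
    r=np.where(m[145:200,c])[0]+145; print(c,r.min() if len(r) else None,r.max() if len(r) else None,len(r),r.mean().round(1) if len(r) else None)
E
```

```text
286 None None 0 None
288 None None 0 None
290 None None 0 None
292 None None 0 None
294 None None 0 None
296 182 184 3 183.0
298 181 184 4 182.5
300 180 184 5 182.0
302 177 183 7 180.0
304 176 181 6 178.5
306 174 179 6 176.5
308 173 178 6 175.5
310 172 177 6 174.5
312 166 175 10 170.5
314 164 173 10 168.5
316 151 173 17 163.9
```

```bash
python3 - <<'E'
from tgt import *
for e in(.05,.01,0,-.02,-.05):print(e,rel(tgt(e,41.5)).round(3))
E
```

```text
0.05 [ 0.075 -0.01  -0.18  -0.025]
0.01 [ 0.688 -0.012  0.335 -0.025]
0 [ 0.841 -0.013  0.463 -0.025]
-0.02 [ 1.147 -0.014  0.72  -0.025]
-0.05 [ 1.607 -0.016  1.106 -0.025]
```

>>> apply_moves(moves=[[[0,0,0,0,1],[0,0,0,0,1]]])

```text
time: 17.77
tool_pos: [0.6231, -0.065, 0.4735]
ee_rot: [3.14, 0.0, 1.626]
wrist_force: [0.5, 0.2, -0.8]
width: 0.0198
finger_force: 30.0
```

```bash
python3 - <<'E'
from tgt import *
print(T)
for e in(.05,.01,0,-.02,-.05):print(e,rel(tgt(e,41.5)).round(3))
E
```

```text
[ 0.62314112 -0.06495969  0.47354212]
0.05 [ 0.042  0.014 -0.071 -0.005]
0.01 [ 0.655  0.014  0.443 -0.005]
0 [ 0.808  0.013  0.572 -0.005]
-0.02 [ 1.114  0.013  0.829 -0.005]
-0.05 [ 1.574  0.013  1.215 -0.005]
```

Settled. I'll go in slowly along the tube axis, to about 20 mm past the mouth.

>>> apply_moves(moves=[[[0.04,0.01,-0.07,0,1],[0.35,0.01,0.19,0,1],[0.65,0.01,0.44,0,1],[0.81,0.01,0.57,0,1],[0.96,0.01,0.7,0,1],[1.11,0.01,0.83,0,1],[1.11,0.01,0.83,0,1]]])

```text
time: 18.65
tool_pos: [0.6211, -0.0098, 0.43]
ee_rot: [-3.14, -0.0, 1.627]
wrist_force: [0.5, -0.4, -0.7]
width: 0.0197
finger_force: 30.0
```

```bash
python3 - <<'E'
from h import *
print(telemetry.get_obs()['wrist_torque'].round(2))
s=shot('scene','s11.png');a=load('s3')['image'].astype(int);b=s['image'].astype(int);m=np.abs(a-b).max(2)>40
for c in range(276,312,2):
    r=np.where(m[155:205,c])[0]+155; print(c,(r.min(),r.max(),len(r)) if len(r) else None)
E
```

```text
[-0.04  0.04  0.03]
276 None
278 None
280 None
282 None
284 None
286 None
288 (np.int64(186), np.int64(186), 1)
290 (np.int64(184), np.int64(186), 3)
292 (np.int64(180), np.int64(184), 5)
294 (np.int64(179), np.int64(183), 5)
296 (np.int64(176), np.int64(182), 7)
298 (np.int64(172), np.int64(180), 9)
300 (np.int64(169), np.int64(179), 11)
302 (np.int64(155), np.int64(180), 26)
304 (np.int64(155), np.int64(180), 26)
306 (np.int64(155), np.int64(179), 25)
308 (np.int64(155), np.int64(176), 22)
310 (np.int64(155), np.int64(176), 22)
```

No force so far, and the shaft disappears at the mouth centre (288,186), so the tip is inside. I'll continue.

>>> apply_moves(moves=[[[0.15,0,0.13,0,1],[0.3,0,0.26,0,1],[0.46,0,0.385,0,1],[0.46,0,0.385,0,1]]])

```text
time: 19.2
tool_pos: [0.6197, 0.0134, 0.4104]
ee_rot: [-3.14, -0.0, 1.628]
wrist_force: [-1.3, -0.0, -0.6]
width: 0.0197
finger_force: 30.0
```

>>> apply_moves(moves=[[[0.15,0,0.13,0,1],[0.3,0,0.26,0,1],[0.46,0,0.385,0,1],[0.46,0,0.385,0,1]]])

```text
time: 19.7
tool_pos: [0.6185, 0.0364, 0.3912]
ee_rot: [-3.14, -0.0, 1.628]
wrist_force: [-0.3, -1.1, -1.4]
width: 0.0196
finger_force: 30.0
```

>>> apply_moves(moves=[[[0.12,0,0.1,0,1],[0.24,0,0.2,0,1],[0.37,0,0.31,0,1],[0.37,0,0.31,0,1]]])

```text
time: 20.2
tool_pos: [0.6174, 0.0546, 0.3758]
ee_rot: [-3.14, -0.0, 1.627]
wrist_force: [0.5, 0.0, -1.1]
width: 0.0197
finger_force: 30.0
```

>>> apply_moves(moves=[[[0.03,0,0.025,0,1],[0.06,0,0.05,0,1],[0.06,0,0.05,0,1]]])

```text
time: 20.58
tool_pos: [0.6174, 0.0571, 0.3742]
ee_rot: [3.141, 0.0, 1.627]
wrist_force: [-0.0, -0.4, -0.4]
width: 0.02
finger_force: 30.0
```

>>> apply_moves(moves=[[[0.03,0,0.025,0,1],[0.03,0,0.025,0,1]]])

```text
time: 20.82
tool_pos: [0.6173, 0.0586, 0.3729]
ee_rot: [-3.142, -0.0, 1.627]
wrist_force: [-0.5, 0.4, -1.4]
width: 0.0198
finger_force: 30.0
```

>>> apply_moves(moves=[[[0.03,0,0.025,0,1],[0.03,0,0.025,0,1]]])

```text
time: 21.08
tool_pos: [0.6173, 0.06, 0.3719]
ee_rot: [3.141, 0.0, 1.627]
wrist_force: [-0.1, -0.9, -0.7]
width: 0.0199
finger_force: 30.0
```

>>> apply_moves(moves=[[[0.03,0,0.025,0,1],[0.03,0,0.025,0,1]]])

```text
time: 21.32
tool_pos: [0.6171, 0.0606, 0.3719]
ee_rot: [3.14, 0.003, 1.626]
wrist_force: [-2.4, -5.0, 4.8]
width: 0.0197
finger_force: 30.0
```

The axial reaction is 7 N at the expected depth (z 0.372 against 0.371), so the collar is seated. I'll confirm with a short hold, then draw it out.

>>> apply_moves(moves=[[[0.01,0,0.008,0,1],[0.01,0,0.008,0,1],[0.01,0,0.008,0,1],[0.01,0,0.008,0,1]]])

```text
time: 21.82
tool_pos: [0.617, 0.0608, 0.3719]
ee_rot: [3.14, 0.003, 1.625]
wrist_force: [-2.3, -5.7, 5.9]
width: 0.0195
finger_force: 30.0
```

```bash
python3 - <<'E'
from ang import *
import tgt
print(tgt.tgt(-.11),tgt.tgt(-.11,41.5));angle('w12.png')
s=shot('scene','s12.png');print([c for c in comps(s,mn=10)[0]],[proj(s,(.6148,.095,.149)).round(1)])
E
```

```text
[0.61697977 0.05655559 0.37106283] [0.61681079 0.05954484 0.37423677]
21.825 [0.617  0.0608 0.3719] [3.140e+00 3.000e-03 1.625e+00] F [-2.3 -5.7  5.9] ff 29.999777376651764 [([379, 0, 181, 262, 31290], [490.7, 137.8]), ([221, 3, 29, 36, 683], [233.9, 19.7]), ([232, 117, 11, 9, 84], [236.8, 120.8])]
-10 [281.1, 157.0] -5 [281.1, 156.4] 0 [281.1, 156.7] 5 [281.1, 157.6] 10 [281.1, 159.2] 15 [281.1, 161.4] 20 [281.1, 164.2] 25 [281.1, 167.4] 30 [281.1, 171.1] 35 [281.1, 175.2] 40 [281.1, 179.6] 45 [281.1, 184.2] 50 [281.1, 189.2] 55 [281.1, 194.4] 60 [281.1, 199.8] [([291, 147, 62, 59, 1849], [323.8, 173.8]), ([282, 154, 3, 26, 47], [283.5, 166.1])] [array([287.1, 186.6])]
```

Seated: the axial reaction holds and depth has stopped increasing. Now I'll draw it out along the axis.

>>> apply_moves(moves=[[[-0.2,0,-0.168,0,1],[-0.5,0,-0.42,0,1],[-0.8,0,-0.67,0,1],[-1.1,0,-0.92,0,1],[-1.4,0,-1.175,0,1],[-1.7,0,-1.426,0,1],[-2.0,0,-1.68,0,1],[-2.3,0,-1.93,0,1],[-2.4,0,-2.01,0,1],[-2.4,0,-2.01,0,1]]])

```text
time: 23.18
tool_pos: [0.6239, -0.0581, 0.4707]
ee_rot: [3.141, -0.0, 1.626]
wrist_force: [0.5, 0.7, -1.9]
width: 0.0196
finger_force: 30.0
```

```bash
cat > lev.py <<'E'
from tgt import *
def pose(y,z):
    c,s=np.cos(p[2]),np.sin(p[2]);return np.array([p[0]-c*.0458-s*y,p[1]-s*.0458+c*y,z])
E
python3 - <<'E'
from lev import *
import ang
print(T,o['wrist_force'])
for y,z in((-.1816,.463),(-.1816,.4478),(-.1876,.4185),(-.1926,.3953),(-.1956,.3734),(-.1976,.352)):print(rel(pose(y,z)).round(3).tolist())
s=ang.angle('w13.png')
E
```

```text
[ 0.6238785  -0.05809562  0.47074603] [ 0.49407343  0.70548666 -1.881065  ]
[1.138, -0.01, 0.155, -0.006]
[1.138, -0.01, 0.459, -0.006]
[1.018, -0.009, 1.045, -0.006]
[0.918, -0.009, 1.509, -0.006]
[0.858, -0.009, 1.947, -0.006]
[0.818, -0.009, 2.375, -0.006]
23.175 [ 0.6239 -0.0581  0.4707] [ 3.141 -0.     1.626] F [ 0.5  0.7 -1.9] ff 29.998160898685455 [([358, 0, 176, 93, 12461], [450.9, 45.0]), ([241, 18, 9, 9, 63], [245.3, 22.0]), ([259, 171, 46, 28, 567], [282.2, 181.5])]
-10 [281.5, 158.3] -5 [281.5, 157.7] 0 [281.5, 157.9] 5 [281.5, 158.9] 10 [281.5, 160.5] 15 [281.5, 162.7] 20 [281.5, 165.4] 25 [281.5, 168.7] 30 [281.5, 172.3] 35 [281.5, 176.4] 40 [281.5, 180.8] 45 [281.5, 185.4] 50 [281.5, 190.4] 55 [281.5, 195.6] 60 [281.5, 201.0]
```

>>> apply_moves(moves=[[[0,0,-0.4,0,1],[0.5,0,-0.4,0,1],[1.14,0,-0.3,0,1],[1.14,0,0.1,0,1],[1.14,0,0.4,0,1],[1.08,0,0.75,0,1],[1.02,0,1.05,0,1],[0.97,0,1.28,0,1],[0.97,0,1.28,0,1]]])

```text
time: 24.35
tool_pos: [0.6211, -0.0098, 0.4051]
ee_rot: [-3.14, -0.0, 1.626]
wrist_force: [0.5, -0.2, -0.2]
width: 0.0195
finger_force: 30.0
```

```bash
python3 - <<'E'
import ang
s=ang.angle('w14.png')
E
```

```text
24.35 [ 0.6211 -0.0098  0.4051] [-3.14  -0.     1.626] F [ 0.5 -0.2 -0.2] ff 29.998670518398285 [([381, 0, 179, 142, 19059], [484.5, 72.8]), ([235, 47, 11, 10, 81], [240.1, 51.1]), ([257, 161, 49, 21, 484], [280.6, 167.9])]
-10 [282.4, 158.4] -5 [282.3, 157.8] 0 [282.3, 158.0] 5 [282.3, 159.0] 10 [282.3, 160.6] 15 [282.3, 162.8] 20 [282.3, 165.5] 25 [282.3, 168.8] 30 [282.3, 172.4] 35 [282.3, 176.5] 40 [282.3, 180.8] 45 [282.3, 185.5] 50 [282.2, 190.5] 55 [282.2, 195.7] 60 [282.2, 201.1]
```

>>> apply_moves(moves=[[[-0.05,0,0.23,0,1],[-0.08,0,0.45,0,1],[-0.11,0,0.67,0,1],[-0.13,0,0.88,0,1],[-0.15,0,1.08,0,1],[-0.15,0,1.08,0,1]]])

```text
time: 25.15
tool_pos: [0.6214, -0.0169, 0.3508]
ee_rot: [-3.139, -0.0, 1.626]
wrist_force: [-1.2, -0.4, -1.4]
width: 0.0201
finger_force: 30.0
```

```bash
python3 - <<'E'
import ang
from rod import *
s=ang.angle('w15.png');print()
o=telemetry.get_obs();T=o['tool_pos'];yaw=o['ee_rot'][2];d=np.array([np.cos(yaw),np.sin(yaw),0])
v=shot('scene','s15.png');m=np.abs(v['image'].astype(int)-load('s3')['image'].astype(int)).max(2)>40
for ph in(-5,0,5,10):
    q=np.radians(ph);P=T-[0,0,.18];ax=d*np.cos(q)-np.array([0,0,np.sin(q)]);n=np.array([0,0,1])*np.cos(q)+d*np.sin(q)
    print(ph,[proj(v,P-n*.0075+ax*k).round(1).tolist() for k in(.09,.12,.1665)])
for c in range(270,308,2):
    r=np.where(m[150:205,c])[0]+150
    if len(r): print(c,r.min(),r.max(),len(r),end='; ')
E
```

```text
25.15 [ 0.6214 -0.0169  0.3508] [-3.139 -0.     1.626] F [-1.2 -0.4 -1.4] ff 29.997787177562714 [([403, 0, 157, 131, 12370], [509.0, 67.8]), ([226, 19, 13, 13, 125], [231.5, 24.2]), ([254, 157, 56, 14, 598], [281.0, 163.5])]
-10 [282.6, 158.4] -5 [282.6, 157.8] 0 [282.6, 158.0] 5 [282.5, 159.0] 10 [282.5, 160.6] 15 [282.5, 162.8] 20 [282.5, 165.5] 25 [282.5, 168.8] 30 [282.5, 172.4] 35 [282.5, 176.5] 40 [282.5, 180.8] 45 [282.5, 185.5] 50 [282.5, 190.5] 55 [282.5, 195.7] 60 [282.4, 201.1] 
-5 [[291.6, 181.7], [285.4, 177.1], [276.3, 170.4]]
0 [[291.7, 184.4], [285.5, 180.7], [276.4, 175.2]]
5 [[291.9, 187.1], [285.7, 184.3], [276.7, 180.0]]
10 [[292.3, 189.9], [286.2, 187.9], [277.3, 184.9]]
276 154 176 5; 278 154 178 17; 280 154 178 18; 282 152 179 22; 284 152 181 26; 286 151 182 29; 288 151 183 29; 290 150 184 31; 292 150 185 32; 294 150 192 36; 296 150 194 37; 298 150 195 33; 300 150 195 30; 302 150 195 39; 304 150 191 40; 306 150 199 46;
```

>>> apply_moves(moves=[[[0,0,-0.5,0,1],[-0.5,0,-1.2,0,1],[-1.2,0,-1.8,0,1],[-2.0,0,-2.0,0,1],[-2.0,0,-2.0,0,1],[-2.0,0,-2.0,0,1]]])

```text
time: 26.0
tool_pos: [0.6271, -0.1161, 0.4517]
ee_rot: [-3.14, -0.001, 1.627]
wrist_force: [0.3, 0.3, -1.3]
width: 0.0196
finger_force: 30.0
```

```bash
cat > lv.py <<'E'
import ang
from rod import *
def level(tag,cols=None):
    o=telemetry.get_obs();T=o['tool_pos'];yaw=o['ee_rot'][2];d=np.array([np.cos(yaw),np.sin(yaw),0])
    w=shot('wrist','w'+tag+'.png');print(T.round(4),o['wrist_force'].round(1),[c for c in comps(w)[0] if 240<c[1][0]<320])
    out=[]
    for n,bg in(('scene','s3'),('side','d3')):
        v=shot(n,n+tag+'.png');m=(np.abs(v['image'].astype(int)-load(bg)['image'].astype(int)).max(2)>30)
        for sh in(0,-.004):
          for ph in(-6,-3,0,3,6):
            q=np.radians(ph);P=T-[0,0,.18];ax=d*np.cos(q)-np.array([0,0,np.sin(q)]);nn=np.array([0,0,1])*np.cos(q)+d*np.sin(q)
            pts=[proj(v,P-nn*.0075+ax*(k+sh)) for k in np.linspace(.075,.162,40)]
            L=[bool(m[int(round(y)),int(round(x))]) for x,y in pts if 0<=y<420 and 0<=x<560]
            if sh==0: print(n,ph,np.mean(L).round(2),pts[0].round(1),pts[-1].round(1))
        x0,y0=proj(v,P-[0,0,.0075]+d*.075);x1,y1=proj(v,P-[0,0,.0075]+d*.172)
        # centre line of rod by columns/rows
        if abs(x1-x0)>abs(y1-y0):
            for c in np.linspace(x0,x1,9):
                yc=y0+(y1-y0)*(c-x0)/(x1-x0);r=[k for k in range(int(yc)-8,int(yc)+9) if m[k,int(round(c))]];print((int(round(c)),round(float(yc),1),round(float(np.mean(r)),1) if r else None,len(r)),end=' ')
        else:
            for y in np.linspace(y0,y1,9):
                xc=x0+(x1-x0)*(y-y0)/(y1-y0);r=[k for k in range(int(xc)-8,int(xc)+9) if m[int(round(y)),k]];print((int(round(y)),round(float(xc),1),round(float(np.mean(r)),1) if r else None,len(r)),end=' ')
        print()
E
python3 -c "
from lv import *
level('16')"; python3 - <<'E'
import sys; sys.path.insert(0,'.')
import os; os.chdir('.')
from rod import *
w=load('w6');print([c for c in comps(w)[0] if 240<c[1][0]<320])
E
```

```text
[ 0.6271 -0.1161  0.4517] [ 0.3  0.3 -1.3] [([254, 157, 56, 14, 598], [281.0, 163.5]), ([264, 200, 36, 92, 3104], [281.3, 247.0]), ([78, 355, 357, 13, 2973], [284.1, 362.7])]
scene -6 0.05 [319.3 158.9] [298.1 145.4]
scene -3 0.9 [319.3 160.5] [298.  148.6]
scene 0 1.0 [319.3 162.1] [298.  151.8]
scene 3 0.75 [319.4 163.7] [298.1 155.1]
scene 6 0.12 [319.5 165.3] [298.3 158.3]
(319, 162.1, 163.0, 9) (316, 160.7, 161.0, 7) (313, 159.2, 159.0, 7) (310, 157.8, 157.5, 6) (308, 156.4, 156.5, 6) (305, 155.0, 155.5, 6) (302, 153.6, 153.5, 6) (299, 152.1, 152.0, 5) (296, 150.7, 151.5, 4) 
side -6 1.0 [275.7 115.9] [274.2 125.6]
side -3 1.0 [275.6 117.2] [274.1 128.9]
side 0 1.0 [275.7 118.6] [274.1 132. ]
side 3 0.95 [275.7 119.9] [274.2 135. ]
side 6 0.78 [275.7 121.2] [274.2 138. ]
(119, 275.7, 276.5, 12) (120, 275.4, 276.0, 11) (122, 275.2, 276.0, 5) (124, 275.0, 275.0, 5) (126, 274.8, 275.0, 5) (128, 274.6, 274.5, 4) (130, 274.4, 274.5, 4) (132, 274.2, 274.5, 4) (134, 274.0, 274.0, 1) 
[([253, 152, 57, 12, 596], [279.2, 157.4]), ([263, 195, 38, 97, 3404], [281.0, 244.5])]
```

Level within about 2°. Next I'll move over the board.

>>> apply_moves(moves=[[[-0.7,-0.5,0,0.5,1],[-1.46,-1.1,0,1.3,1],[-1.46,-1.1,0,2.3,1],[-1.46,-1.1,0,3.3,1],[-1.46,-1.1,0,4.3,1],[-1.46,-1.1,0,5.3,1],[-1.46,-1.1,0,6.3,1],[-1.46,-1.1,0,7.2,1],[-1.46,-1.1,0,8.0,1],[-1.46,-1.1,0,8.0,1]]])

```text
time: 27.4
tool_pos: [0.5764, -0.1917, 0.4522]
ee_rot: [-3.141, 0.0, 0.233]
wrist_force: [0.6, 0.2, 0.1]
width: 0.0201
finger_force: 30.0
```

>>> apply_moves(moves=[[[0,0,0.7,0,1],[0,0,1.5,0,1],[0,0,2.3,0,1],[0,0,2.8,0,1],[0,0,3.04,0,1],[0,0,3.04,0,1],[0,0,3.04,0,1]]])

```text
time: 28.28
tool_pos: [0.5767, -0.1927, 0.3023]
ee_rot: [3.14, -0.002, 0.231]
wrist_force: [-0.0, -0.4, -0.5]
width: 0.0196
finger_force: 30.0
```

```bash
python3 - <<'E'
from lv import *
level('17')
o=telemetry.get_obs();print(o['time'],o['ee_rot'],o['width'])
# state of lever & carriage
p=np.load('p.npy')
v=load('side17');print([c for c in comps(v,(0,200,120),(8,255,255),10)[0]],[c for c in comps(load('d3'),(0,200,120),(8,255,255),10)[0]])
# board outline in wrist / scene: pale colour relative check, corners reprojected
s=load('scene17');tip=o['tool_pos']+[0,0,-.1875]+.163*np.array([np.cos(o['ee_rot'][2]),np.sin(o['ee_rot'][2]),0]);print('tip',tip,'scene px of point under tip on board',proj(s,[tip[0],tip[1],.02])*1.4)
E
```

```text
[ 0.5767 -0.1927  0.3023] [-0.  -0.4 -0.5] [([254, 157, 56, 14, 590], [279.5, 163.8]), ([263, 200, 37, 92, 3133], [281.0, 247.2])]
scene -6 0.55 [360.8 235.8] [382.9 219.4]
scene -3 0.65 [360.7 237.3] [382.6 222.4]
scene 0 0.7 [360.5 238.8] [382.2 225.4]
scene 3 0.15 [360.2 240.3] [381.7 228.5]
scene 6 0.05 [359.9 241.9] [381.1 231.7]
(360, 238.8, 242.7, 7) (363, 237.0, 233.0, 5) (367, 235.1, 231.6, 5) (370, 233.2, 229.5, 6) (373, 231.4, 228.5, 10) (376, 229.5, 226.0, 11) (379, 227.7, 225.0, 9) (382, 225.8, 225.0, 5) (385, 224.0, 216.0, 3) 
side -6 0.1 [271.1 144.6] [243.1 143.4]
side -3 1.0 [271.1 145.7] [243.2 145.9]
side 0 1.0 [271.2 146.9] [243.3 148.4]
side 3 0.38 [271.4 148. ] [243.6 150.8]
side 6 0.0 [271.6 149.1] [244.1 153.2]
(271, 146.9, 146.5, 4) (267, 147.1, 146.5, 4) (263, 147.3, 146.5, 4) (260, 147.5, 147.0, 5) (256, 147.7, 147.5, 4) (252, 147.9, 147.5, 4) (248, 148.1, 147.5, 4) (244, 148.3, 147.5, 4) (240, 148.5, None, 0) 
28.425 [ 3.13990550e+00 -2.32850342e-03  2.30661504e-01] 0.01994836268528675
[([325, 229, 6, 22, 89], [327.9, 240.9]), ([329, 252, 3, 10, 20], [330.1, 257.0])] [([325, 229, 6, 22, 89], [327.8, 241.2]), ([329, 253, 3, 10, 25], [330.0, 257.7])]
tip [ 0.73527899 -0.15546588  0.11465721] scene px of point under tip on board [530.14089389 360.75583666]
```

>>> apply_moves(moves=[[[0,0,0.15,0,1],[0,0,0.15,0,1],[0,0,0.15,0,1],[0,0,0.15,0,1],[0,0,0.15,0,1]]])

```text
time: 29.05
tool_pos: [0.5763, -0.1926, 0.2932]
ee_rot: [3.141, -0.0, 0.23]
wrist_force: [0.2, 0.6, -1.1]
width: 0.0197
finger_force: 30.0
```

```bash
python3 -c "
from bench import ticket;print(ticket.close_job())"
```

```text
the job is handed in; nothing more can be done
None
```

The job is handed in at about 29 s: the gear unit is out at the service line with the lever locked home, the rod was seated on its collar at about 8 N and drawn out, and the arm now holds it level to within about 2°, with its tip about 86 mm above the pale board; I got the 40° tilt, and then level again, by letting the rod slip in the grip against the pull bar and the tube rim.

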